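Find the heavy side of a spit roast and hold it down

TASK

The rolled roast on the spit is heavier on one side, and nothing on its outside shows which: turn the spit by the wooden crank handle, feel which way the roast pulls, and bring its heavy side straight down so that the counterweight can be clamped on opposite it. Finish while still gripping the handle and holding the spit still like that; do not touch the meat, and leave the things standing around on the table where they are.

Things in the scene. Friction and masses are not known exactly. Their poses are not given: they have to be found in the camera images.
- hub (a point): Point in the air, fixed to the stand: on the spit's axis, 150 mm above the table, centre of the circle on which the middle of the crank handle runs. Its y axis points along the spit from the handle towards the roast, z up, x level across the spit. The stand is heavy and stays put. The bearings drag: a steady 0.28 N m (4.3 N at the handle) against any turning, so the spit stays wherever it is left.
- handle: Round wooden crank handle, a sleeve 24 mm in diameter, 112 mm long, spinning freely on its pin; origin at its middle, on its own axis, 65 mm from the spit's axis. It lies parallel to the spit (along y of hub). It can be pinched across from above anywhere on its circle (85 to 215 mm above the table), and turned all the way round with the gripper kept upright.
- spit (a joint): Turn of spit, crank and roast together, rad; no stops, counts on past a full turn. At 0 the handle is straight above the axis; growing values carry it from the top towards +x of hub: the handle is at 65 mm * (sin a along x, cos a along z) from hub. At which value the heavy side of the roast is down differs every time; at the start it is at least 0.5 rad away from down.
- roast_mid (a point): Middle of the roast, on the spit's axis, 235 mm along y from hub: a tied roll 97 mm across, 190 mm long, fixed on the spit and turning with it. It is off balance: 0.18 to 0.25 N m at most (2.8 to 3.9 N at the handle), against the hand while the heavy side goes up, helping it while that goes down, none with the heavy side at the bottom or the top. Only feel shows where it is.
- crank_plane (a point): Point on the spit's axis, 70 mm along y from hub. Within 10 mm either side of it along y turns the flat crank arm, reaching 75 mm from the axis on the handle's side and 58 mm on the other, where a round tail weight balances crank and handle by themselves. Beyond lie two uprights (95 and 375 mm from hub, 193 mm high) on a drip tray 190 mm wide, 80 to 390 mm from hub, rim 22 mm high.
- counterweight_mid (a point): Bystander: steel clamp-on counterweight lying on the table, 120 mm long, 50 mm high; the point is 25 mm up, in its middle.
- spray_mid (a point): Bystander: white spray bottle, 84 mm in diameter, 227 mm high; the point is on its axis 100 mm up.
- tubs_mid (a point): Bystander: two round lidded food tubs stacked as one piece, 118 mm in diameter, 127 mm high; the point is at the centre.
- mill_mid (a point): Bystander: wooden pepper mill, 56 mm in diameter, 168 mm high; the point is at the centre.

How it is judged:
By the outcome, as a careful person would: the job done as asked, in the order asked, and still so for the second after the job is handed in, while the arm keeps its last pose, push and grip.
It also fails if it takes over 72 s, if anything falls off the work surface, if the arm or the gripper's body presses on something with over 40 N, if the wrist force passes 120 N, or if a joint passes its speed limit or range.

ROBOT

A 6-joint arm with a two-finger parallel gripper is mounted at the origin on the work surface. World frame = base frame: x ahead of the robot, y to its left, z up, the work surface at z = 0. Lengths are in m, angles in rad, forces in N, time in s.
With the tool pointing down it reaches from about 0.3 to 1 m from the base axis. Payload 5.1 kg.
Tool frame: the origin (TCP) lies on the centre line of the jaws, within the pads' length; the fingertips stand 17 mm ahead of it and the grasp point (between the pads) lies 2 mm behind it; z points along the fingers, y is the line along which they close (so a half turn about z gives the same grasp; the last joint's range is limited). The gripper opens to 95 mm and grips with 3 to 60 N. Pads are 20 mm wide; open, the fingers measure 119 mm over their backs; the gripper's body (75 mm by 180 mm) begins 59 mm behind the grasp point.
Start: joints at [-1.307, 0.124, 1.65, -0, 1.367, -0.083], TCP at [0.221, -0.611, 0.232] pointing down, gripper open.
Joint ranges: [-2.61, 2.61], [-1.02, 2.33], [0.03, 2.71], [-1.35, 4.49], [0.32, 2.68], [-2.91, 2.91]. Speed limits (rad/s): [2.57, 2.57, 3.14, 3.14, 3.14, 3.14].

INTERFACE

Orientations are given as a unit quaternion [w, x, y, z].
In Python, from cell import r, vision, workorder gives the robot as it stands.
- The arm moves only by the tool play_rows, never from a script. Its argument "series" is a list of rows, each a list of 3 entries, a list of its own where there are three numbers: the shift along the tool's x, y, z in m, then the turn, a rotation vector about the tool's x, y, z in rad, then the finger opening in m, from 0 to 0.0951. A call has 1 to 10 rows; each row is the pose to reach, as a shift and turn from the pose commanded when the call began, along the tool's axes at that moment; what a row does not reach only later rows make up. A row lasts 1/10 s, in which the tool goes at most 50 mm and 8.59 degrees, less where a joint would pass 70% of its speed; a pose out of reach is approached as far as the arm can. A call with a gripper value outside its range is refused whole. The fingers move at their own pace and stop on an object; "force" is the grip in N (left out, the last holds). Time passes only in rows, so rows that repeat a pose let the fingers close. It gives the time, the measured TCP pose, the force, the opening and the grip force at its end, in the units of the state.
- r.read_state(): the state, without advancing time (a new reading comes with each control period).
- vision.snapshot(name): name is "scene" or "top" or "wrist"; returns the picture (400x640x3 uint8, blue, green, red); there is no depth.
- vision.calibration(name): a dict with "K" (3x3 intrinsics, pixels), "D" ([k1, k2, p1, p2, k3] as OpenCV has them; the pictures are not rectified), "world_from_camera" (4x4, takes a point from camera to world coordinates). Camera axes: x right, y down, z forward; pixel columns grow to the right and rows downward; lengths in m; the calibration is good to about 2 mm. A picture is of the moment at which its call begins: read the wrist's pose just before it. calibration takes no time and is no camera call; for the wrist camera it gives the pose at the moment of the call.
- workorder.hand_in(): hands the job in; it is judged then, once.
The state is a dict: "clock": time; "q": joint angles; "qd": joint speeds; "tau": joint torques, N m; "ee_pos": TCP position; "eef_rot": TCP orientation; "ft_force": force on the tool from outside, world axes, zero at the start; "moment": the same for the moment, N m; "width": finger opening in m; "gripper_force": force on a finger pad.
Only numpy, scipy, OpenCV 4.12 (cv2) and the standard library are available. Lean on these libraries where they do the work, as an engineer would, in place of code of your own. Each camera call takes 0.05 s, during which the arm holds its last target. There are 200 camera calls.

## Working session

There is one attempt and no reset: what is moved stays moved. The work goes in short steps, Python scripts to look and compute and a tool call to move; the robot and the scene stay as the last step left them, time stands still between calls to the robot, and variables do not carry over. Pictures are saved under pics/ and viewed, at most 10 in all, crops included, and the job is handed in when it is done.

Besides the shell and the picture viewer there is one more tool, called as name(argument=value, ...) on one line, values as JSON. play_rows: Moves the arm, as the interface text tells. Its arguments: {"type":"object","properties":{"series":{"type":"array"},"force":{"type":"number"}},"required":["series"]}

```bash
mkdir -p pics; python3 - <<'E'
from cell import r, vision
import cv2, numpy as np
print(r.read_state())
for n in ("scene","top"):
    im=vision.snapshot(n); cv2.imwrite(f"pics/{n}0.png",im)
    c=vision.calibration(n); print(n,np.round(c["K"],1).tolist(),c["D"],np.round(c["world_from_camera"],4).tolist())
E
```

```text
{'clock': 0.0, 'q': array([-1.30657279e+00,  1.24490198e-01,  1.65164259e+00,  3.08860653e-05,
        1.36749800e+00, -8.25942127e-02]), 'qd': array([ 0.00045766, -0.00244203,  0.00037931,  0.0010141 , -0.00033604,
        0.00058836]), 'tau': array([ 2.06019409e-03, -4.17598772e+01, -3.59933531e+01,  7.74949626e-02,
        4.91957681e-02, -1.85388749e-04]), 'ee_pos': array([ 0.22076745, -0.61072759,  0.23041523]), 'eef_rot': array([-1.01624046e-03,  9.85002349e-01,  1.72537918e-01, -7.73597011e-05]), 'ft_force': array([-0.3246032 , -0.7472628 ,  0.15701621]), 'moment': array([0.00824509, 0.0487703 , 0.00659419]), 'gripper_force': 0.0, 'width': 0.09494027828090056}
scene [[434.5, 0.0, 317.1], [0.0, 434.5, 198.5], [0.0, 0.0, 1.0]] [0.02162116 0.         0.         0.         0.        ] [[0.7764, 0.5182, -0.3587, 1.0546], [0.6302, -0.6453, 0.4318, -0.5186], [-0.0078, -0.5613, -0.8276, 1.1428], [0.0, 0.0, 0.0, 1.0]]
top [[475.1, 0.0, 324.0], [0.0, 475.1, 202.6], [0.0, 0.0, 1.0]] [0.02812405 0.         0.         0.         0.        ] [[-0.0012, -0.9789, 0.2042, 0.335], [-1.0, 0.0014, 0.001, 0.001], [-0.0013, -0.2042, -0.9789, 1.5412], [0.0, 0.0, 0.0, 1.0]]
```

View pics/scene0.png

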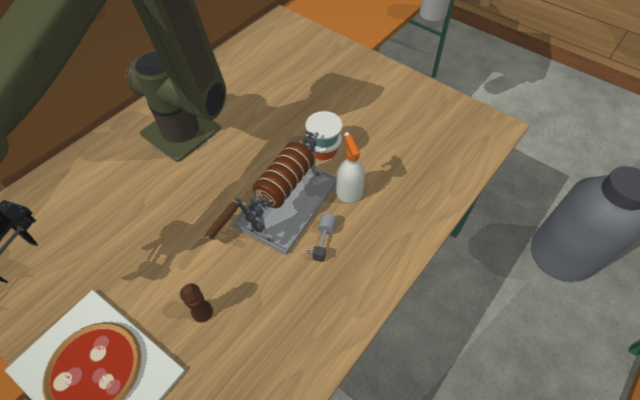

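View pics/top0.png

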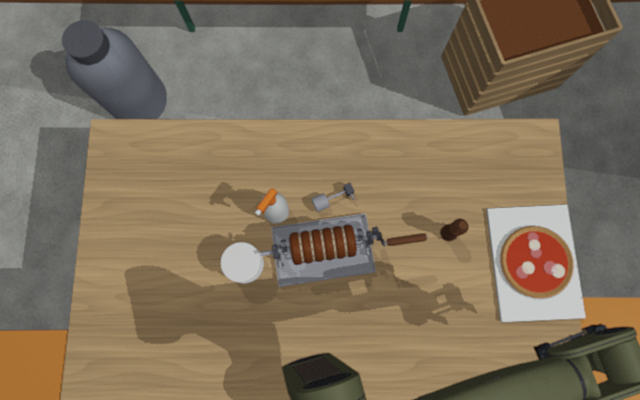

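The scene view shows the handle at about (208,237)-(238,205), with the roast beyond it. In the top view the handle is at (387,240)-(426,237), and the roast is centred near (323,244) with the mill at (454,230).

```bash
cat > h.py <<'E'
import cv2, numpy as np
from cell import r, vision
def ray(n,px,c=None):
    c=c or vision.calibration(n); K=np.array(c["K"]);D=np.array(c["D"]);T=np.array(c["world_from_camera"])
    p=cv2.undistortPoints(np.array([[px]],float),K,D)[0,0]
    d=T[:3,:3]@[p[0],p[1],1]; return T[:3,3],d/np.linalg.norm(d)
def plane(n,px,z):
    o,d=ray(n,px); return o+d*(z-o[2])/d[2]
def tri(a,b):
    (o1,d1),(o2,d2)=ray("scene",a),ray("top",b)
    s=np.linalg.lstsq(np.c_[d1,-d2],o2-o1,rcond=None)[0]
    p,q=o1+s[0]*d1,o2+s[1]*d2; return (p+q)/2,np.linalg.norm(p-q)
E
python3 - <<'E'
from h import *
res={}
for n,roi in (("scene",(180,130,330,250)),("top",(280,215,475,275))):
    im=cv2.imread(f"pics/{n}0.png"); x0,y0,x1,y1=roi
    hsv=cv2.cvtColor(im,cv2.COLOR_BGR2HSV)
    for p in ((222,222),(290,170)) if n=="scene" else ((406,239),(322,245)): print(n,p,hsv[p[1],p[0]])
    m=((hsv[...,0]<12)|(hsv[...,0]>170))&(hsv[...,1]>110)&(hsv[...,2]>30)
    k=np.zeros_like(m); k[y0:y1,x0:x1]=1; m=(m&k).astype(np.uint8)
    N,L,S,C=cv2.connectedComponentsWithStats(m)
    for i in range(1,N):
        if S[i,4]>40:
            pts=np.argwhere(L==i)[:,::-1].astype(float); c=pts.mean(0)
            u=np.linalg.svd(pts-c,full_matrices=False)[2][0]; t=(pts-c)@u
            print(n,S[i],c.round(1),"ends",(c+u*t.min()).round(1),(c+u*t.max()).round(1))
    s=cv2.resize(im[y0-20:y1+20,x0-20:x1+20],None,fx=3.4,fy=3.4,interpolation=cv2.INTER_CUBIC)
    res[n]=s[:, :800]
cv2.imwrite("pics/sc_c.png",res["scene"]);cv2.imwrite("pics/top_c.png",res["top"])
print(res["scene"].shape,res["top"].shape)
E
```

```text
scene (222, 222) [ 11 128  74]
scene (290, 170) [ 18  74 128]
scene [287 142  26  24 183] [302.1 150.3] ends [290.4 140.8] [314.7 160.4]
scene [281 150  27  23 183] [296.5 157.6] ends [284.5 148.4] [309.  167.1]
scene [316 152  14   8  92] [322.5 155.7] ends [315.8 155.2] [329.1 156.1]
scene [274 157  28  24 193] [290.3 165. ] ends [277.9 155.8] [303.  174.6]
scene [268 164  28  24 202] [284.  172.7] ends [271.4 163.4] [296.8 182.2]
scene [262 172  28  24 212] [277.8 180.6] ends [265.2 170.9] [290.7 190.5]
scene [254 180  30  27 340] [270.2 190.4] ends [257.3 180.6] [283.5 200.4]
scene [225 203  12  15  46] [229.9 209.3] ends [234.3 202.5] [225.9 215.6]
scene [207 214  20  24 102] [217.1 225.5] ends [225.1 215.7] [208.6 235.9]
top (406, 239) [ 11 138  94]
top (322, 245) [ 16  72 149]
top [441 220  26  20 242] [454.1 229.2] ends [465.4 222.7] [442.1 236.2]
top [344 225  12  31 220] [350.1 240.1] ends [347.6 224.9] [352.6 255.1]
top [333 227  12  31 217] [339.1 241.6] ends [337.  226.7] [341.2 257.1]
top [322 228  12  31 206] [328.  242.8] ends [325.9 228. ] [330.2 258.3]
top [312 230  12  31 217] [317.1 245.1] ends [314.8 229.9] [319.4 260.2]
top [290 233  12  31 228] [294.9 248.1] ends [292.6 232.9] [297.3 263.4]
top [301 232  12  31 227] [306.3 246.8] ends [304.1 231.7] [308.5 262.1]
top [388 235  31  10 137] [403.1 239.7] ends [418.4 237.4] [387.9 242.1]
(544, 646, 3) (340, 799, 3)
```

View pics/sc_c.png

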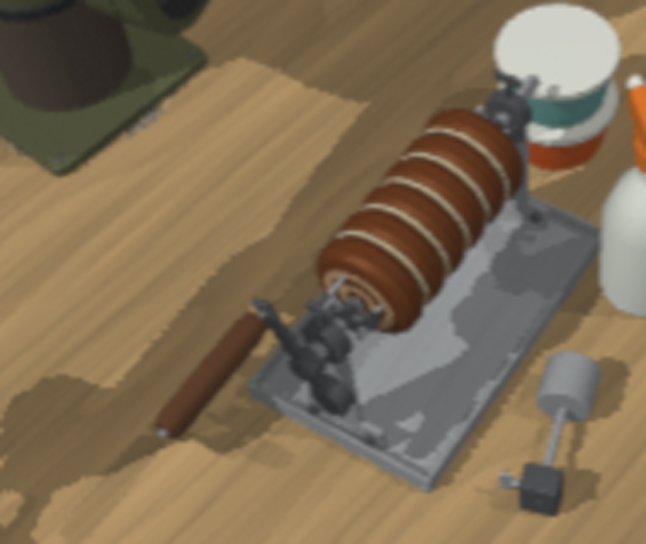

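View pics/top_c.png

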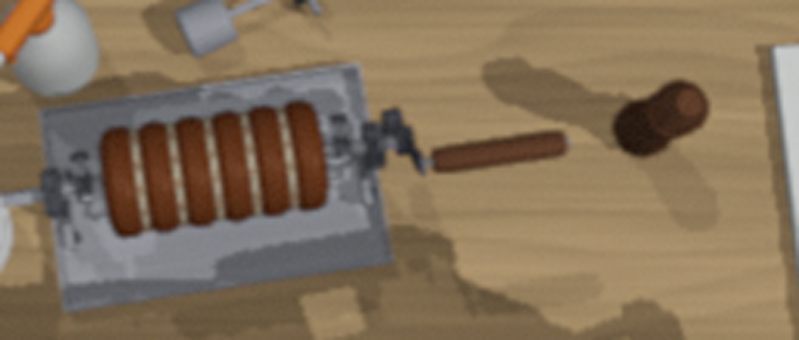

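```bash
python3 - <<'E'
from h import *
f,e1=tri((237.1,204.7),(387.4,242.4)); n,e2=tri((207.9,235.9),(426.5,236.5))
print("far",f,e1,"near",n,e2,"len",np.linalg.norm(f-n)); mid=(f+n)/2; print("mid",mid)
a=plane("top",(350.1,240.1),.15); b=plane("top",(294.9,248.1),.15); rm=plane("top",(322.6,244.1),.15)
y=(b-a)/np.linalg.norm(b-a); y2=(f-n);y2[2]=0;y2/=np.linalg.norm(y2); print("dirs",y,y2,"roast",rm)
yy=y+y2; yy/=np.linalg.norm(yy); hub=rm-.235*yy; x=np.cross(yy,[0,0,1])
d=mid-hub; print("hub",hub,"x",x,"offset x,y,z",d@x,d@yy,d[2],np.hypot(d@x,d[2]),"ang",np.arctan2(d@x,d[2]))
for nm,px in(("mill",(456,229)),):print(nm,plane("top",px,.1))
E
```

```text
far [ 0.49915481 -0.17517576  0.206172  ] 0.0022625436894888394 near [ 0.51380147 -0.2859105   0.2134015 ] 0.001506194236508541 len 0.11193289274137108
mid [ 0.50647814 -0.23054313  0.20978675]
dirs [-0.14251545  0.98979258  0.        ] [-0.1311259   0.99136572  0.        ] roast [0.50057377 0.00676957 0.15      ]
hub [ 0.53272716 -0.22602038  0.15      ] x [ 0.99059552  0.13682294 -0.        ] offset x,y,z -0.02662097507779204 -0.0008887488117210019 0.05978675433587885 0.06544564392005899 ang -0.418909688697958
mill [ 0.55252479 -0.40061407  0.1       ]
```

play_rows(series=[[[0,0,-0.05],[0,0,-0.1],0.095],[[0.04,-0.025,-0.1],[0,0,-0.25],0.095],[[0.08,-0.05,-0.1],[0,0,-0.4],0.095],[[0.12,-0.075,-0.1],[0,0,-0.55],0.095],[[0.16,-0.1,-0.1],[0,0,-0.7],0.095],[[0.2,-0.125,-0.1],[0,0,-0.85],0.095],[[0.24,-0.15,-0.1],[0,0,-1.0],0.095],[[0.28,-0.175,-0.1],[0,0,-1.15],0.095],[[0.32,-0.2,-0.1],[0,0,-1.3],0.095],[[0.36,-0.225,-0.1],[0,0,-1.361],0.095]])

```text
clock: 1.1
ee_pos: [0.4837, -0.2755, 0.3312]
eef_rot: [-0.0, 0.656, 0.755, -0.0]
ft_force: [0.3, -0.9, -0.6]
width: 0.0949
gripper_force: 0.0
```

play_rows(series=[[[0.027,0.028,0],[0,0,0],0.095],[[0.027,0.028,0.02],[0,0,0],0.095],[[0.027,0.028,0.04],[0,0,0],0.095],[[0.027,0.028,0.04],[0,0,0],0.095]])

```text
clock: 1.5
ee_pos: [0.5058, -0.2454, 0.2876]
eef_rot: [-0.003, 0.657, 0.754, -0.001]
ft_force: [-0.1, 0.2, -0.8]
width: 0.0951
gripper_force: 0.0
```

```bash
python3 - <<'E'
from h import *
s=r.read_state(); print(s["ee_pos"],s["eef_rot"],s["ft_force"])
c=vision.calibration("wrist"); im=vision.snapshot("wrist"); cv2.imwrite("pics/w1.png",im)
T=np.array(c["world_from_camera"])
# project expected handle line
hub=np.array([.5327,-.2260,.15]);y=np.array([-.1368,.9906,0]);x=np.array([.9906,.1368,0])
h=hub+x*-.0266+np.array([0,0,.0595])
P=np.array([h-.056*y,h,h+.056*y,hub+.235*y]); Ti=np.linalg.inv(T)
print(cv2.projectPoints(P,cv2.Rodrigues(Ti[:3,:3])[0],Ti[:3,3],np.array(c["K"]),np.array(c["D"]))[0][:,0].round(0))
E
```

```text
[ 0.50576793 -0.24537964  0.28755931] [-3.44935824e-03  6.56687980e-01  7.54154248e-01 -6.06487449e-04] [-0.08198975  0.20902297 -0.8104517 ]
[[ 323.  250.]
 [ 323.  191.]
 [ 323.  123.]
 [ 356. -106.]]
```

View pics/w1.png

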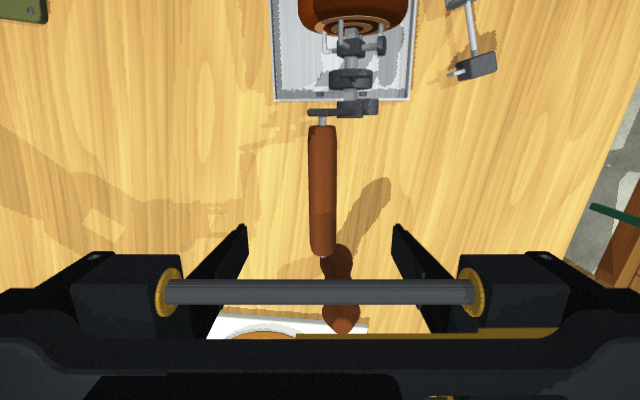

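The wrist view shows the handle from (323,125) to (322,255), within a few pixels of the prediction and between the fingers. I'll descend and grip.

play_rows(series=[[[0,0.002,0.03],[0,0,0],0.095],[[0,0.002,0.055],[0,0,0],0.095],[[0,0.002,0.08],[0,0,0],0.095],[[0,0.002,0.08],[0,0,0],0.06],[[0,0.002,0.08],[0,0,0],0.03],[[0,0.002,0.08],[0,0,0],0.015],[[0,0.002,0.08],[0,0,0],0.015],[[0,0.002,0.08],[0,0,0],0.015]], force=30)

```text
clock: 2.35
ee_pos: [0.5096, -0.2469, 0.2132]
eef_rot: [0.001, 0.657, 0.754, 0.0]
ft_force: [0.1, 0.5, -0.2]
width: 0.0609
gripper_force: 0.0
```

```bash
python3 - <<'E'
from h import *
s=r.read_state(); print(s)
c=vision.calibration("wrist");print((np.array(c["world_from_camera"])[:3,3]-s["ee_pos"]).round(3))
hub=np.array([.5327,-.2260,.15]);y=np.array([-.1368,.9906,0]);x=np.array([.9906,.1368,0])
d=s["ee_pos"]-hub; print(d@x,d@y,d[2]+.002)
E
```

```text
{'clock': 2.35, 'q': array([-5.45956419e-01, -4.96794651e-02,  1.86001678e+00, -1.28537146e-05,
        1.32884698e+00, -6.82900656e-01]), 'qd': array([ 0.00234677,  0.00591596,  0.00971216,  0.00095613, -0.00047899,
        0.00207922]), 'tau': array([-2.75213731e-02, -3.33197987e+01, -3.56697071e+01,  3.92760232e-02,
        7.32151000e-02,  2.29637080e-04]), 'ee_pos': array([ 0.50961163, -0.24690419,  0.21322517]), 'eef_rot': array([1.18768268e-03, 6.57068912e-01, 7.53829553e-01, 1.98725717e-04]), 'ft_force': array([ 0.12985273,  0.48895228, -0.24913322]), 'moment': array([ 0.00204335, -0.12949788, -0.0197943 ]), 'gripper_force': 0.0, 'width': 0.06087855446935366}
[-0.011  0.082  0.153]
-0.02573103219780217 -0.01754920041789355 0.06522517496348951
```

play_rows(series=[[[-0.017,0,0.005],[0,0,0],0.06],[[-0.017,0,0.005],[0,0,0],0.04],[[-0.017,0,0.005],[0,0,0],0.015],[[-0.017,0,0.005],[0,0,0],0.015],[[-0.017,0,0.005],[0,0,0],0.015],[[-0.017,0,0.005],[0,0,0],0.015],[[-0.017,0,0.005],[0,0,0],0.015],[[-0.017,0,0.005],[0,0,0],0.015]], force=30)

```text
clock: 3.15
ee_pos: [0.5111, -0.2632, 0.2067]
eef_rot: [-0.0, 0.657, 0.754, -0.0]
ft_force: [-1.6, 1.3, 1.5]
width: 0.0234
gripper_force: 30.0
```

```bash
cat >> h.py <<'E'
hub=np.array([.5327,-.2260,.15]);hy=np.array([-.1368,.9906,0]);hx=np.array([.9906,.1368,0])
def loc(p): d=np.array(p)-hub; return np.array([d@hx,d@hy,d[2]+.002])
E
python3 - <<'E'
from h import *
s=r.read_state(); print(s["ft_force"],s["width"],s["gripper_force"],s["ee_pos"],s["eef_rot"]); p=loc(s["ee_pos"]);print(p,np.hypot(p[0],p[2]),np.arctan2(p[0],p[2]))
E
```

```text
[-1.58496711  1.26904145  1.54923689] 0.023373211228943144 29.982217848300934 [ 0.51111797 -0.26323784  0.20674048] [-2.16659170e-04  6.56921989e-01  7.53958495e-01 -2.03291277e-04]
[-0.0264733  -0.03393539  0.05874048] 0.06443042598520529 -0.4234211827448965
```

```bash
cat >> h.py <<'E'
def table(a,step,rows,calls,R=.065):
    for c in range(calls):
        print([[[0,round(R*(np.sin(b)-np.sin(a)),4),round(-R*(np.cos(b)-np.cos(a)),4)],[0,0,0],.015] for b in a+step*np.arange(1,rows+1)]); a+=step*rows
    print("end",a)
E
python3 -c "
from h import *
table(-.42,.08,4,20)"
```

```text
[[[0, np.float64(0.0048), np.float64(-0.0019)], [0, 0, 0], 0.015], [[0, np.float64(0.0098), np.float64(-0.0035)], [0, 0, 0], 0.015], [[0, np.float64(0.0149), np.float64(-0.0046)], [0, 0, 0], 0.015], [[0, np.float64(0.02), np.float64(-0.0053)], [0, 0, 0], 0.015]]
[[[0, np.float64(0.0052), np.float64(-0.0003)], [0, 0, 0], 0.015], [[0, np.float64(0.0104), np.float64(-0.0002)], [0, 0, 0], 0.015], [[0, np.float64(0.0156), np.float64(0.0003)], [0, 0, 0], 0.015], [[0, np.float64(0.0207), np.float64(0.0012)], [0, 0, 0], 0.015]]
[[[0, np.float64(0.005), np.float64(0.0013)], [0, 0, 0], 0.015], [[0, np.float64(0.0099), np.float64(0.0031)], [0, 0, 0], 0.015], [[0, np.float64(0.0147), np.float64(0.0052)], [0, 0, 0], 0.015], [[0, np.float64(0.0192), np.float64(0.0077)], [0, 0, 0], 0.015]]
[[[0, np.float64(0.0043), np.float64(0.0028)], [0, 0, 0], 0.015], [[0, np.float64(0.0085), np.float64(0.006)], [0, 0, 0], 0.015], [[0, np.float64(0.0123), np.float64(0.0095)], [0, 0, 0], 0.015], [[0, np.float64(0.0158), np.float64(0.0133)], [0, 0, 0], 0.015]]
[[[0, np.float64(0.0032), np.float64(0.0041)], [0, 0, 
[... 3501 characters left out ...]
, 0, 0], 0.015], [[0, np.float64(0.0065), np.float64(-0.0142)], [0, 0, 0], 0.015], [[0, np.float64(0.0093), np.float64(-0.0185)], [0, 0, 0], 0.015]]
[[[0, np.float64(0.0032), np.float64(-0.0041)], [0, 0, 0], 0.015], [[0, np.float64(0.0068), np.float64(-0.0079)], [0, 0, 0], 0.015], [[0, np.float64(0.0106), np.float64(-0.0114)], [0, 0, 0], 0.015], [[0, np.float64(0.0147), np.float64(-0.0146)], [0, 0, 0], 0.015]]
[[[0, np.float64(0.0043), np.float64(-0.0029)], [0, 0, 0], 0.015], [[0, np.float64(0.0089), np.float64(-0.0054)], [0, 0, 0], 0.015], [[0, np.float64(0.0136), np.float64(-0.0075)], [0, 0, 0], 0.015], [[0, np.float64(0.0185), np.float64(-0.0093)], [0, 0, 0], 0.015]]
end 5.980000000000001
```

Test with two calls first.

play_rows(series=[[[0,0.0048,-0.0019],[0,0,0],0.015],[[0,0.0098,-0.0035],[0,0,0],0.015],[[0,0.0149,-0.0046],[0,0,0],0.015],[[0,0.02,-0.0053],[0,0,0],0.015]])

```text
clock: 3.55
ee_pos: [0.5319, -0.2602, 0.2122]
eef_rot: [-0.0, 0.657, 0.754, 0.0]
ft_force: [-2.5, 1.9, 1.6]
width: 0.0233
gripper_force: 30.0
```

play_rows(series=[[[0,0.0052,-0.0003],[0,0,0],0.015],[[0,0.0104,-0.0002],[0,0,0],0.015],[[0,0.0156,0.0003],[0,0,0],0.015],[[0,0.0207,0.0012],[0,0,0],0.015]])

```text
clock: 3.95
ee_pos: [0.5524, -0.2572, 0.2107]
eef_rot: [-0.0, 0.657, 0.754, 0.001]
ft_force: [-1.7, 4.1, 1.7]
width: 0.0233
gripper_force: 30.0
```

```bash
python3 - <<'E'
from h import *
s=r.read_state(); print(s["ft_force"],s["moment"],s["ee_pos"],s["eef_rot"],s["qd"]); p=loc(s["ee_pos"]);print(p,np.hypot(p[0],p[2]),np.arctan2(p[0],p[2]))
E
```

```text
[-1.6683414   4.1169095   1.69691384] [0.72327649 0.15995064 0.03828253] [ 0.5523751  -0.25720962  0.2107458 ] [-1.36429773e-04  6.56979158e-01  7.53908545e-01  5.22855706e-04] [ 0.05085066  0.10163281 -0.08498094 -0.00178494 -0.01191979  0.05298765]
[ 0.01522068 -0.0336078   0.0627458 ] 0.06456550661461224 0.23798005196482322
```

play_rows(series=[[[0,0.005,0.0013],[0,0,0],0.015],[[0,0.0099,0.0031],[0,0,0],0.015],[[0,0.0147,0.0052],[0,0,0],0.015],[[0,0.0192,0.0077],[0,0,0],0.015]])

```text
clock: 4.35
ee_pos: [0.5714, -0.2544, 0.2028]
eef_rot: [-0.0, 0.657, 0.754, 0.001]
ft_force: [-0.1, 4.9, 2.0]
width: 0.0238
gripper_force: 30.0
```

play_rows(series=[[[0,0.0043,0.0028],[0,0,0],0.015],[[0,0.0085,0.006],[0,0,0],0.015],[[0,0.0123,0.0095],[0,0,0],0.015],[[0,0.0158,0.0133],[0,0,0],0.015]])

```text
clock: 4.75
ee_pos: [0.587, -0.2521, 0.1892]
eef_rot: [-0.0, 0.657, 0.754, 0.001]
ft_force: [-0.9, 5.4, 1.9]
width: 0.0236
gripper_force: 30.0
```

play_rows(series=[[[0,0.0032,0.0041],[0,0,0],0.015],[[0,0.0061,0.0084],[0,0,0],0.015],[[0,0.0087,0.0129],[0,0,0],0.015],[[0,0.0108,0.0176],[0,0,0],0.015]])

```text
clock: 5.15
ee_pos: [0.5975, -0.2506, 0.1714]
eef_rot: [-0.001, 0.657, 0.754, 0.001]
ft_force: [-0.3, 5.8, 1.8]
width: 0.0231
gripper_force: 30.0
```

play_rows(series=[[[0,0.0018,0.0049],[0,0,0],0.015],[[0,0.0032,0.0099],[0,0,0],0.015],[[0,0.0042,0.015],[0,0,0],0.015],[[0,0.0047,0.0202],[0,0,0],0.015]])

```text
clock: 5.55
ee_pos: [0.6019, -0.2499, 0.1512]
eef_rot: [-0.001, 0.657, 0.754, 0.0]
ft_force: [-2.2, 5.6, 3.2]
width: 0.0235
gripper_force: 30.0
```

play_rows(series=[[[0,0.0002,0.0052],[0,0,0],0.015],[[0,-0.0001,0.0104],[0,0,0],0.015],[[0,-0.0008,0.0155],[0,0,0],0.015],[[0,-0.0018,0.0206],[0,0,0],0.015]])

```text
clock: 5.95
ee_pos: [0.5999, -0.2502, 0.1308]
eef_rot: [-0.001, 0.657, 0.754, 0.0]
ft_force: [-3.4, 5.6, 3.3]
width: 0.0233
gripper_force: 30.0
```

play_rows(series=[[[0,-0.0015,0.005],[0,0,0],0.015],[[0,-0.0034,0.0098],[0,0,0],0.015],[[0,-0.0056,0.0145],[0,0,0],0.015],[[0,-0.0082,0.019],[0,0,0],0.015]])

```text
clock: 6.35
ee_pos: [0.592, -0.2514, 0.1126]
eef_rot: [-0.001, 0.657, 0.754, 0.0]
ft_force: [-2.7, 5.7, 7.0]
width: 0.0232
gripper_force: 30.0
```

play_rows(series=[[[0,-0.003,0.0043],[0,0,0],0.015],[[0,-0.0063,0.0083],[0,0,0],0.015],[[0,-0.0099,0.012],[0,0,0],0.015],[[0,-0.0138,0.0154],[0,0,0],0.015]])

```text
clock: 6.75
ee_pos: [0.5795, -0.2533, 0.098]
eef_rot: [0.001, 0.657, 0.754, 0.001]
ft_force: [-0.4, 8.7, 8.0]
width: 0.0236
gripper_force: 30.0
```

play_rows(series=[[[0,-0.0042,0.0031],[0,0,0],0.015],[[0,-0.0086,0.0059],[0,0,0],0.015],[[0,-0.0132,0.0083],[0,0,0],0.015],[[0,-0.018,0.0103],[0,0,0],0.015]])

```text
clock: 7.15
ee_pos: [0.5627, -0.2557, 0.0877]
eef_rot: [0.002, 0.657, 0.754, 0.002]
ft_force: [4.1, 7.2, 3.6]
width: 0.0234
gripper_force: 30.0
```

play_rows(series=[[[0,-0.0049,0.0016],[0,0,0],0.015],[[0,-0.01,0.0029],[0,0,0],0.015],[[0,-0.0151,0.0037],[0,0,0],0.015],[[0,-0.0203,0.0041],[0,0,0],0.015]])

```text
clock: 7.55
ee_pos: [0.5426, -0.2587, 0.0828]
eef_rot: [0.002, 0.657, 0.754, 0.002]
ft_force: [7.1, 6.1, -0.5]
width: 0.0232
gripper_force: 30.0
```

play_rows(series=[[[0,-0.0052,0],[0,0,0],0.015],[[0,-0.0104,-0.0004],[0,0,0],0.015],[[0,-0.0155,-0.0012],[0,0,0],0.015],[[0,-0.0206,-0.0024],[0,0,0],0.015]])

```text
clock: 7.95
ee_pos: [0.5218, -0.2617, 0.0846]
eef_rot: [0.002, 0.657, 0.754, 0.002]
ft_force: [7.3, 3.8, -2.6]
width: 0.023
gripper_force: 30.0
```

play_rows(series=[[[0,-0.0049,-0.0016],[0,0,0],0.015],[[0,-0.0097,-0.0036],[0,0,0],0.015],[[0,-0.0143,-0.006],[0,0,0],0.015],[[0,-0.0188,-0.0088],[0,0,0],0.015]])

```text
clock: 8.35
ee_pos: [0.5027, -0.2645, 0.093]
eef_rot: [0.002, 0.657, 0.754, 0.001]
ft_force: [7.6, 3.2, -4.1]
width: 0.0236
gripper_force: 30.0
```

play_rows(series=[[[0,-0.0042,-0.0031],[0,0,0],0.015],[[0,-0.0081,-0.0065],[0,0,0],0.015],[[0,-0.0117,-0.0102],[0,0,0],0.015],[[0,-0.015,-0.0142],[0,0,0],0.015]])

```text
clock: 8.75
ee_pos: [0.4874, -0.2668, 0.1069]
eef_rot: [0.001, 0.657, 0.754, 0.001]
ft_force: [5.8, 2.5, -5.9]
width: 0.0234
gripper_force: 30.0
```

play_rows(series=[[[0,-0.003,-0.0043],[0,0,0],0.015],[[0,-0.0056,-0.0087],[0,0,0],0.015],[[0,-0.0079,-0.0134],[0,0,0],0.015],[[0,-0.0098,-0.0183],[0,0,0],0.015]])

```text
clock: 9.15
ee_pos: [0.4773, -0.2682, 0.1249]
eef_rot: [0.001, 0.657, 0.754, 0.001]
ft_force: [5.0, 0.6, -6.3]
width: 0.0234
gripper_force: 30.0
```

play_rows(series=[[[0,-0.0015,-0.005],[0,0,0],0.015],[[0,-0.0026,-0.0101],[0,0,0],0.015],[[0,-0.0033,-0.0152],[0,0,0],0.015],[[0,-0.0036,-0.0204],[0,0,0],0.015]])

```text
clock: 9.55
ee_pos: [0.4732, -0.2688, 0.1465]
eef_rot: [0.0, 0.657, 0.754, 0.0]
ft_force: [5.4, -0.5, -6.9]
width: 0.0236
gripper_force: 30.0
```

play_rows(series=[[[0,0.0001,-0.0052],[0,0,0],0.015],[[0,0.0007,-0.0104],[0,0,0],0.015],[[0,0.0017,-0.0155],[0,0,0],0.015],[[0,0.003,-0.0205],[0,0,0],0.015]])

```text
clock: 9.95
ee_pos: [0.4761, -0.2684, 0.1673]
eef_rot: [0.0, 0.657, 0.754, -0.0]
ft_force: [5.5, -0.1, -8.0]
width: 0.0234
gripper_force: 30.0
```

play_rows(series=[[[0,0.0018,-0.0049],[0,0,0],0.015],[[0,0.0039,-0.0096],[0,0,0],0.015],[[0,0.0065,-0.0142],[0,0,0],0.015],[[0,0.0093,-0.0185],[0,0,0],0.015]])

```text
clock: 10.35
ee_pos: [0.4851, -0.267, 0.1855]
eef_rot: [-0.0, 0.657, 0.754, -0.0]
ft_force: [4.8, -1.2, -8.6]
width: 0.0235
gripper_force: 30.0
```

play_rows(series=[[[0,0.0032,-0.0041],[0,0,0],0.015],[[0,0.0068,-0.0079],[0,0,0],0.015],[[0,0.0106,-0.0114],[0,0,0],0.015],[[0,0.0147,-0.0146],[0,0,0],0.015]])

```text
clock: 10.75
ee_pos: [0.4996, -0.2649, 0.2003]
eef_rot: [-0.001, 0.657, 0.754, -0.0]
ft_force: [2.1, -1.3, -8.2]
width: 0.0238
gripper_force: 30.0
```

play_rows(series=[[[0,0.0043,-0.0029],[0,0,0],0.015],[[0,0.0089,-0.0054],[0,0,0],0.015],[[0,0.0136,-0.0075],[0,0,0],0.015],[[0,0.0185,-0.0093],[0,0,0],0.015]])

```text
clock: 11.15
ee_pos: [0.5181, -0.2622, 0.2097]
eef_rot: [-0.001, 0.657, 0.754, -0.0]
ft_force: [-0.6, -1.1, -8.0]
width: 0.0233
gripper_force: 30.0
```

```bash
cat > data.py <<'E'
P=[[0.5319,-0.2602,0.2122],[0.5524,-0.2572,0.2107],[0.5714,-0.2544,0.2028],[0.587,-0.2521,0.1892],[0.5975,-0.2506,0.1714],[0.6019,-0.2499,0.1512],[0.5999,-0.2502,0.1308],[0.592,-0.2514,0.1126],[0.5795,-0.2533,0.098],[0.5627,-0.2557,0.0877],[0.5426,-0.2587,0.0828],[0.5218,-0.2617,0.0846],[0.5027,-0.2645,0.093],[0.4874,-0.2668,0.1069],[0.4773,-0.2682,0.1249],[0.4732,-0.2688,0.1465],[0.4761,-0.2684,0.1673],[0.4851,-0.267,0.1855],[0.4996,-0.2649,0.2003],[0.5181,-0.2622,0.2097]]
F=[[-2.5,1.9,1.6],[-1.7,4.1,1.7],[-.1,4.9,2],[-.9,5.4,1.9],[-.3,5.8,1.8],[-2.2,5.6,3.2],[-3.4,5.6,3.3],[-2.7,5.7,7],[-.4,8.7,8],[4.1,7.2,3.6],[7.1,6.1,-.5],[7.3,3.8,-2.6],[7.6,3.2,-4.1],[5.8,2.5,-5.9],[5,.6,-6.3],[5.4,-.5,-6.9],[5.5,-.1,-8],[4.8,-1.2,-8.6],[2.1,-1.3,-8.2],[-.6,-1.1,-8]]
E
python3 - <<'E'
from h import *; from data import *
from scipy.optimize import least_squares
p=np.array([loc(q) for q in P]); F=np.array(F); q=p[:,[0,2]]
c=least_squares(lambda c:np.hypot(*(q-c[:2]).T)-c[2],[0,0,.065]).x; print("circle",c)
a=np.unwrap(np.arctan2(q[:,0]-c[0],q[:,1]-c[1]))
fx=F@hx; fz=F[:,2]; ft=-(fx*np.cos(a)-fz*np.sin(a)); fr=fx*np.sin(a)+fz*np.cos(a)
M=np.c_[np.ones_like(a),np.sin(a),np.cos(a)]
for sl in (slice(0,20),slice(1,20),slice(0,20,2),slice(1,20,2)):
    k=np.linalg.lstsq(M[sl],ft[sl],rcond=None)[0]; print("drag",k[0],"amp",np.hypot(k[1],k[2]),"down",np.arctan2(-k[2],k[1])%(2*np.pi))
k=np.linalg.lstsq(M,ft,rcond=None)[0]
print(np.c_[a,ft,M@k,fr].round(2))
E
```

```text
circle [ 0.00027184 -0.00042546  0.06506448]
drag 4.7700526826168685 amp 3.6846493713040376 down 2.192047128481709
drag 4.764862921747025 amp 3.692537819265873 down 2.1902342981271254
drag 4.657947553435443 amp 4.008942986514481 down 2.2124776347130806
drag 4.88062659623928 amp 3.3660195307010725 down 2.1677410650527476
[[-0.09  2.07  1.98  1.79]
 [ 0.23  1.49  1.36  1.39]
 [ 0.55  0.57  1.09  2.  ]
 [ 0.88  1.56  1.2   1.1 ]
 [ 1.2   1.49  1.68  1.12]
 [ 1.52  3.27  2.46 -1.23]
 [ 1.83  2.52  3.47 -3.36]
 [ 2.14  4.89  4.57 -5.36]
 [ 2.43  5.8   5.65 -5.57]
 [ 2.74  6.05  6.69 -1.34]
 [ 3.06  7.8   7.59  1.11]
 [ 3.39  8.15  8.2   0.62]
 [ 3.72  8.92  8.45 -0.88]
 [ 4.04  8.41  8.32 -1.06]
 [ 4.36  7.66  7.83 -2.52]
 [ 4.7   6.99  6.96 -5.17]
 [ 5.02  5.98  5.91 -7.6 ]
 [ 5.33  4.32  4.77 -8.74]
 [ 5.65  3.29  3.61 -7.75]
 [ 5.98  3.13  2.56 -7.4 ]]
```

```bash
sed -i 's/round(R/float(round(R/;' h.py; sed -i 's/float(round(R\*(np.sin(b)-np.sin(a)),4)/round(float(R*(np.sin(b)-np.sin(a))),4)/; s/round(-R\*(np.cos(b)-np.cos(a)),4)/round(float(-R*(np.cos(b)-np.cos(a))),4)/' h.py; python3 -c "
from h import *
table(5.98,-.079,4,12)"
```

```text
[[[0, -0.0048, 0.0017], [0, 0, 0], 0.015], [[0, -0.0095, 0.0038], [0, 0, 0], 0.015], [[0, -0.014, 0.0063], [0, 0, 0], 0.015], [[0, -0.0183, 0.0091], [0, 0, 0], 0.015]]
[[[0, -0.0041, 0.0031], [0, 0, 0], 0.015], [[0, -0.0079, 0.0066], [0, 0, 0], 0.015], [[0, -0.0114, 0.0103], [0, 0, 0], 0.015], [[0, -0.0146, 0.0143], [0, 0, 0], 0.015]]
[[[0, -0.0029, 0.0042], [0, 0, 0], 0.015], [[0, -0.0054, 0.0087], [0, 0, 0], 0.015], [[0, -0.0076, 0.0134], [0, 0, 0], 0.015], [[0, -0.0094, 0.0182], [0, 0, 0], 0.015]]
[[[0, -0.0014, 0.0049], [0, 0, 0], 0.015], [[0, -0.0024, 0.01], [0, 0, 0], 0.015], [[0, -0.0031, 0.0151], [0, 0, 0], 0.015], [[0, -0.0033, 0.0202], [0, 0, 0], 0.015]]
[[[0, 0.0002, 0.0051], [0, 0, 0], 0.015], [[0, 0.0008, 0.0102], [0, 0, 0], 0.015], [[0, 0.0018, 0.0153], [0, 0, 0], 0.015], [[0, 0.0031, 0.0202], [0, 0, 0], 0.015]]
[[[0, 0.0018, 0.0048], [0, 0, 0], 0.015], [[0, 0.0039, 0.0095], [0, 0, 0], 0.015], [[0, 0.0064, 0.014], [0, 0, 0], 0.015], [[0, 0.0093, 0.0182], [0, 0, 0], 0.015]]
[[[0, 0.0032, 0.004], [0, 0, 0], 0.015], [[0, 0.0067, 0.0078], [0, 0, 0], 0.015], [[0, 0.0104, 0.0
[... 221 characters left out ...]
, 0.015]]
[[[0, 0.0049, 0.0014], [0, 0, 0], 0.015], [[0, 0.01, 0.0024], [0, 0, 0], 0.015], [[0, 0.0151, 0.0029], [0, 0, 0], 0.015], [[0, 0.0202, 0.0031], [0, 0, 0], 0.015]]
[[[0, 0.0051, -0.0002], [0, 0, 0], 0.015], [[0, 0.0102, -0.0009], [0, 0, 0], 0.015], [[0, 0.0153, -0.0019], [0, 0, 0], 0.015], [[0, 0.0202, -0.0033], [0, 0, 0], 0.015]]
[[[0, 0.0048, -0.0018], [0, 0, 0], 0.015], [[0, 0.0094, -0.004], [0, 0, 0], 0.015], [[0, 0.0139, -0.0065], [0, 0, 0], 0.015], [[0, 0.0181, -0.0094], [0, 0, 0], 0.015]]
[[[0, 0.004, -0.0032], [0, 0, 0], 0.015], [[0, 0.0077, -0.0067], [0, 0, 0], 0.015], [[0, 0.0112, -0.0105], [0, 0, 0], 0.015], [[0, 0.0143, -0.0146], [0, 0, 0], 0.015]]
end 2.1880000000000024
```

play_rows(series=[[[0,-0.0048,0.0017],[0,0,0],0.015],[[0,-0.0095,0.0038],[0,0,0],0.015],[[0,-0.014,0.0063],[0,0,0],0.015],[[0,-0.0183,0.0091],[0,0,0],0.015]])

```text
clock: 11.55
ee_pos: [0.5032, -0.2644, 0.2027]
eef_rot: [0.003, 0.657, 0.754, 0.003]
ft_force: [9.2, 2.0, -4.7]
width: 0.0235
gripper_force: 30.0
```

play_rows(series=[[[0,-0.0041,0.0031],[0,0,0],0.015],[[0,-0.0079,0.0066],[0,0,0],0.015],[[0,-0.0114,0.0103],[0,0,0],0.015],[[0,-0.0146,0.0143],[0,0,0],0.015]])

```text
clock: 11.95
ee_pos: [0.4885, -0.2666, 0.1897]
eef_rot: [0.003, 0.657, 0.754, 0.003]
ft_force: [4.6, 4.0, 0.7]
width: 0.0233
gripper_force: 30.0
```

play_rows(series=[[[0,-0.0029,0.0042],[0,0,0],0.015],[[0,-0.0054,0.0087],[0,0,0],0.015],[[0,-0.0076,0.0134],[0,0,0],0.015],[[0,-0.0094,0.0182],[0,0,0],0.015]])

```text
clock: 12.35
ee_pos: [0.477, -0.2683, 0.1694]
eef_rot: [0.001, 0.657, 0.754, 0.001]
ft_force: [2.4, 4.0, 3.2]
width: 0.0236
gripper_force: 30.0
```

play_rows(series=[[[0,-0.0014,0.0049],[0,0,0],0.015],[[0,-0.0024,0.01],[0,0,0],0.015],[[0,-0.0031,0.0151],[0,0,0],0.015],[[0,-0.0033,0.0202],[0,0,0],0.015]])

```text
clock: 12.75
ee_pos: [0.4732, -0.2689, 0.1474]
eef_rot: [0.001, 0.657, 0.754, 0.0]
ft_force: [4.5, 2.9, 2.3]
width: 0.0234
gripper_force: 30.0
```

play_rows(series=[[[0,0.0002,0.0051],[0,0,0],0.015],[[0,0.0008,0.0102],[0,0,0],0.015],[[0,0.0018,0.0153],[0,0,0],0.015],[[0,0.0031,0.0202],[0,0,0],0.015]])

```text
clock: 13.15
ee_pos: [0.4763, -0.2684, 0.1274]
eef_rot: [0.0, 0.657, 0.754, 0.0]
ft_force: [4.7, 2.0, 3.7]
width: 0.0231
gripper_force: 30.0
```

play_rows(series=[[[0,0.0018,0.0048],[0,0,0],0.015],[[0,0.0039,0.0095],[0,0,0],0.015],[[0,0.0064,0.014],[0,0,0],0.015],[[0,0.0093,0.0182],[0,0,0],0.015]])

```text
clock: 13.55
ee_pos: [0.4855, -0.267, 0.1092]
eef_rot: [0.0, 0.657, 0.754, -0.0]
ft_force: [3.8, 1.8, 4.6]
width: 0.0231
gripper_force: 30.0
```

play_rows(series=[[[0,0.0032,0.004],[0,0,0],0.015],[[0,0.0067,0.0078],[0,0,0],0.015],[[0,0.0104,0.0113],[0,0,0],0.015],[[0,0.0145,0.0144],[0,0,0],0.015]])

```text
clock: 13.95
ee_pos: [0.4997, -0.265, 0.0948]
eef_rot: [-0.0, 0.657, 0.754, -0.0]
ft_force: [2.8, 1.2, 5.1]
width: 0.0236
gripper_force: 30.0
```

play_rows(series=[[[0,0.0043,0.0028],[0,0,0],0.015],[[0,0.0088,0.0053],[0,0,0],0.015],[[0,0.0134,0.0075],[0,0,0],0.015],[[0,0.0183,0.0092],[0,0,0],0.015]])

```text
clock: 14.35
ee_pos: [0.5174, -0.2624, 0.0857]
eef_rot: [-0.001, 0.657, 0.754, -0.001]
ft_force: [1.5, 1.8, 7.3]
width: 0.0233
gripper_force: 30.0
```

play_rows(series=[[[0,0.0049,0.0014],[0,0,0],0.015],[[0,0.01,0.0024],[0,0,0],0.015],[[0,0.0151,0.0029],[0,0,0],0.015],[[0,0.0202,0.0031],[0,0,0],0.015]])

```text
clock: 14.75
ee_pos: [0.5366, -0.2595, 0.0824]
eef_rot: [-0.002, 0.657, 0.754, -0.001]
ft_force: [-2.1, 2.3, 8.0]
width: 0.0233
gripper_force: 30.0
```

play_rows(series=[[[0,0.0051,-0.0002],[0,0,0],0.015],[[0,0.0102,-0.0009],[0,0,0],0.015],[[0,0.0153,-0.0019],[0,0,0],0.015],[[0,0.0202,-0.0033],[0,0,0],0.015]])

```text
clock: 15.15
ee_pos: [0.5554, -0.2567, 0.0849]
eef_rot: [-0.003, 0.657, 0.754, -0.002]
ft_force: [-4.8, 1.6, 6.1]
width: 0.0233
gripper_force: 30.0
```

play_rows(series=[[[0,0.0048,-0.0018],[0,0,0],0.015],[[0,0.0094,-0.004],[0,0,0],0.015],[[0,0.0139,-0.0065],[0,0,0],0.015],[[0,0.0181,-0.0094],[0,0,0],0.015]])

```text
clock: 15.55
ee_pos: [0.5732, -0.2541, 0.0933]
eef_rot: [-0.003, 0.657, 0.754, -0.002]
ft_force: [-5.6, -0.1, 2.4]
width: 0.0231
gripper_force: 30.0
```

play_rows(series=[[[0,0.004,-0.0032],[0,0,0],0.015],[[0,0.0077,-0.0067],[0,0,0],0.015],[[0,0.0112,-0.0105],[0,0,0],0.015],[[0,0.0143,-0.0146],[0,0,0],0.015]])

```text
clock: 15.95
ee_pos: [0.5894, -0.2517, 0.109]
eef_rot: [-0.001, 0.657, 0.754, 0.0]
ft_force: [-3.9, 2.8, -2.5]
width: 0.0237
gripper_force: 30.0
```

```bash
cat >> data.py <<'E'
P2=[[.5032,-.2644,.2027],[.4885,-.2666,.1897],[.477,-.2683,.1694],[.4732,-.2689,.1474],[.4763,-.2684,.1274],[.4855,-.267,.1092],[.4997,-.265,.0948],[.5174,-.2624,.0857],[.5366,-.2595,.0824],[.5554,-.2567,.0849],[.5732,-.2541,.0933],[.5894,-.2517,.109]]
F2=[[9.2,2,-4.7],[4.6,4,.7],[2.4,4,3.2],[4.5,2.9,2.3],[4.7,2,3.7],[3.8,1.8,4.6],[2.8,1.2,5.1],[1.5,1.8,7.3],[-2.1,2.3,8],[-4.8,1.6,6.1],[-5.6,-.1,2.4],[-3.9,2.8,-2.5]]
E
python3 - <<'E'
from h import *; from data import *
p=np.array([loc(q) for q in P+P2]); f=np.array(F+F2); sg=np.r_[np.ones(20),-np.ones(12)]
a=np.arctan2(p[:,0]-.00027,p[:,2]+.00043)%(2*np.pi)
fx=f@hx; fz=f[:,2]; ft=-(fx*np.cos(a)-fz*np.sin(a))
M=np.c_[sg,np.sin(a),np.cos(a)]
for i in (np.arange(32),np.delete(np.arange(32),20),np.arange(20),np.arange(21,32)):
    k,res=np.linalg.lstsq(M[i],ft[i],rcond=None)[:2]; s=np.sqrt(res[0]/(len(i)-3)); print("drag",k[0],"amp",np.hypot(k[1],k[2]),"down",np.arctan2(-k[2],k[1])%(2*np.pi),"rms",s)
i=np.delete(np.arange(32),20);k=np.linalg.lstsq(M[i],ft[i],rcond=None)[0]
print(np.c_[a,ft,M@k][20:].round(2))
E
```

```text
drag 4.665286699715206 amp 3.6707939784460253 down 2.207467400661004 rms 0.471136395776984
drag 4.6884317396093405 amp 3.6941396198735013 down 2.1987168328252387 rms 0.4661817943748821
drag 4.7701124689550065 amp 3.684625574096847 down 2.1919576946351453 rms 0.4527564446122165
drag 4.219875552765595 amp 3.135301145109561 down 2.2063493908255145 rms 0.46783800342860526
[[ 5.72 -5.44 -6.06]
 [ 5.42 -3.84 -4.97]
 [ 5.05 -4.   -3.65]
 [ 4.71 -2.29 -2.51]
 [ 4.4  -1.99 -1.7 ]
 [ 4.08 -1.35 -1.17]
 [ 3.77 -0.62 -0.99]
 [ 3.46 -0.64 -1.17]
 [ 3.16 -1.89 -1.67]
 [ 2.86 -2.67 -2.41]
 [ 2.56 -3.31 -3.4 ]
 [ 2.21 -4.08 -4.66]]
```

Both directions agree: the heavy side is down at about 2.20 rad, and the spit is at about 2.21. I'll hold it still and check.

play_rows(series=[[[0,0,0],[0,0,0],0.015],[[0,0,0],[0,0,0],0.015],[[0,0,0],[0,0,0],0.015],[[0,0,0],[0,0,0],0.015],[[0,0,0],[0,0,0],0.015]])

```text
clock: 16.45
ee_pos: [0.5902, -0.2516, 0.1101]
eef_rot: [-0.0, 0.657, 0.754, 0.001]
ft_force: [-3.0, 3.4, -0.6]
width: 0.0232
gripper_force: 30.0
```

```bash
python3 - <<'E'
from h import *
s=r.read_state(); p=loc(s["ee_pos"]); print(np.arctan2(p[0]-.00027,p[2]+.00043),p,s["ft_force"],np.abs(s["qd"]).max(),s["gripper_force"])
cv2.imwrite("pics/scene_end.png",vision.snapshot("scene")[100:300,130:430].repeat(2,0).repeat(2,1))
E
```

```text
2.1839656604479245 [ 0.05347372 -0.0332671  -0.03786663] [-3.03226581  3.37184376 -0.58651691] 0.0029526491442218718 29.98624473810196
```

View pics/scene_end.png

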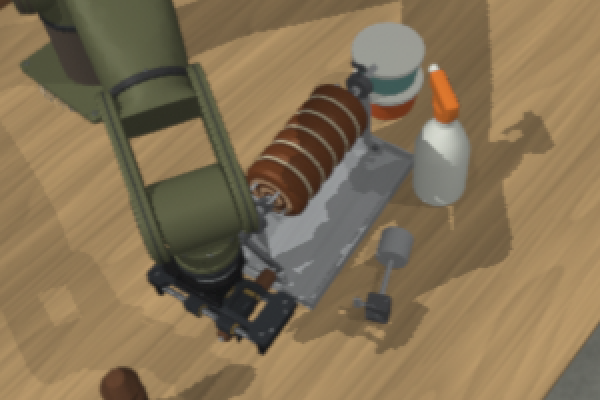

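The gripper holds the handle at about (250,300) in the crop. The mill, bottle, tubs and counterweight are where they stood, and the spit is still at 2.18 rad.

```bash
python3 -c "
from cell import workorder
print(workorder.hand_in())"
```

```text
the job is handed in; nothing more can be done
None
```

I handed the job in with the heavy side down: the spit is held still at 2.18 rad, where the feel puts straight down at 2.20 rad (about ±0.05), the gripper still on the handle and the bystanders in view unmoved.

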